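# Find the full screw box

### The arm

A 6-joint arm with a two-finger parallel gripper is mounted at the origin on the work surface. World frame = base frame: x ahead of the robot, y to its left, z up, the work surface at z = 0. Lengths are in m, angles in rad, forces in N, time in s.
With the tool pointing down it reaches from about 0.325 to 1 m from the base axis. Payload 5.1 kg.
Tool frame: the origin (TCP) lies at the very end of the fingers, on their centre line; the grasp point (between the pads) lies r.grip_depth behind it (r.grip_depth is the distance from the TCP to the grasp point, in m); z points along the fingers, y is the line along which they close (so a half turn about z gives the same grasp; the last joint's range is limited). The gripper opens to 85 mm and grips with 20 to 120 N. Pads are 22 mm wide; open, the fingers measure 114 mm over their backs; the gripper's body (76 mm by 85 mm) begins 54 mm behind the grasp point. The pads swing forward as they close: fully open they stand 13 mm farther back than shut.
Start: joints at [-0.083, 0.124, 1.65, -0, 1.367, -0.083], TCP at [0.65, -0, 0.231] pointing down, gripper open.
Joint ranges: [-2.61, 2.61], [-1.02, 2.33], [0.03, 2.71], [-1.35, 4.49], [0.32, 2.68], [-2.91, 2.91]. Speed limits (rad/s): [2.57, 2.57, 3.14, 3.14, 3.14, 3.14].

### API

Orientations are given as a rotation vector (axis times angle).
In Python, from workcell import status, optics, job, nets, r gives the robot as it stands.
- The arm moves only by the tool apply_moves, never from a script. Its argument "steps" is text: rows parted by semicolons, each of 7 numbers parted by spaces: the shift along the tool's x, y, z in mm, then the turn, a rotation vector about the tool's x, y, z in rad, then the finger opening in mm, from 0 to 85.4. In form: x y z wx wy wz grip; .... A call has 1 to 5 rows; each row shifts and turns the commanded pose from where the row before left it, along the tool's axes as they then stand; what a row does not reach is not made up. A row lasts 1/10 s, in which the tool goes at most 50 mm and 8.59 degrees, less where a joint would pass 70% of its speed; a pose out of reach is approached as far as the arm can. A call is refused whole if a number of a shift passes 50 or a number of a turn 0.15, either way. A call with a gripper value outside its range is refused whole. The fingers move at their own pace and stop on an object; the grip force is fixed at half the most. Time passes only in rows, so rows that do not move let the fingers close. It gives the time, the measured TCP pose, the force, the opening and the grip force at its end, in the units of the state.
- status.get_obs(): the state, without advancing time (a new reading comes with each control period).
- optics.get_image(name): name is "scene" or "side" or "wrist"; returns a dict with "frame" (384x512x3 uint8, blue, green, red), "fx", "fy", "cx", "cy" (pixels), "camera_from_world" (4x4, takes a point from world to camera coordinates). Camera axes: x right, y up, looking along -z (the intrinsics and any distortion apply to the point x, -y, -z); pixel columns grow to the right and rows downward; lengths in m; the calibration is good to about 2 mm. A picture is of the moment at which its call begins. There is no depth.
- job.sign_off(): hands the job in; it is judged then, once.
Trained networks look in the newest picture that a camera, given by its name, has taken for a name from the list of things; names that differ only in an ending like _2 or _b are one class to them, and where a whole thing is asked for, a point or a joint stands for the part that bears it (a point fixed in the world has none). Each returns a list of dicts, best first, with "p" (0 to 1); they miss things now and then, are a little off and sometimes report something else, mostly with a low value. They report only what shows in the picture. A call takes as long as a camera call.
- nets.look_for(camera, label): "point" ([x, y, z] in m, in world coordinates, good to about 4 mm: the middle of the surface that is visible of it).
- nets.pinpoint(camera, label): "point" ([x, y, z] in m, in world coordinates, good to about 4 mm: a listed point, or the origin of a listed thing).
The state is a dict: "time": time; "joint_positions": joint angles; "joint_velocities": joint speeds; "joint_torque": joint torques, N m; "tool_pos": TCP position; "ee_rot": TCP orientation; "contact_force": force on the tool from outside, world axes, zero at the start; "torque": the same for the moment, N m; "finger_gap": opening from 0.0 (shut) to 1.0 (fully open); "finger_force": force on a finger pad.
Only numpy, scipy, OpenCV 4.12 (cv2) and the standard library are available. Lean on these libraries where they do the work, as an engineer would, in place of code of your own. Each camera call takes 0.05 s, during which the arm holds its last target. There are 200 camera calls.

### The job

Three identical closed blue screw boxes stand on the workbench: one is full of screws, the other two are nearly empty. Lift them in turn to feel which one is heavy and set the heavy one down flat inside the green wooden tray; leave each light box standing on the bench where it stood. Keep the boxes upright all the time.

Things in the scene. Friction and masses are not known exactly. Their poses are not given: they have to be found in the camera images.
- box_a: one of three identical closed screw boxes, blue plastic, white lid rim, screw picture on top; 90 (x) x 50 (y) x 60 mm high, smooth upright sides. Any of them may be the full one. Full: 0.5 to 0.75 kg; nearly empty: 0.1 to 0.2 kg; contents centred, hardly shift. Origin at the centre of the underside, z up; stands on the bench, its x within 25 degrees of world x, long sides clear by 35 mm
- box_b: one of three identical closed screw boxes, blue plastic, white lid rim, screw picture on top; 90 (x) x 50 (y) x 60 mm high, smooth upright sides. Any of them may be the full one. Full: 0.5 to 0.75 kg; nearly empty: 0.1 to 0.2 kg; contents centred, hardly shift. Origin at the centre of the underside, z up; stands on the bench, its x within 25 degrees of world x, long sides clear by 35 mm
- box_c: one of three identical closed screw boxes, blue plastic, white lid rim, screw picture on top; 90 (x) x 50 (y) x 60 mm high, smooth upright sides. Any of them may be the full one. Full: 0.5 to 0.75 kg; nearly empty: 0.1 to 0.2 kg; contents centred, hardly shift. Origin at the centre of the underside, z up; stands on the bench, its x within 25 degrees of world x, long sides clear by 35 mm
- tray: open green wooden tray, fixed on the bench, 200 (its x) x 180 (its y) mm outside, walls 8 mm thick and 30 mm high, inner floor 8 mm above the bench. It may stand anywhere in the row with the boxes. Origin at the centre of its underside, z up

How it is judged:
By the outcome, as a careful person would: the job done as asked, in the order asked, and still so for the second after the job is handed in, with the robot touching nothing.
It also fails if it takes over 72 s, if anything falls off the work surface, if the arm or the gripper's body presses on something with over 40 N, if the wrist force passes 120 N, or if a joint passes its speed limit or range.

## Working session

There is one attempt and no reset: what is moved stays moved. The work goes in short steps, Python scripts to look and compute and a tool call to move; the robot and the scene stay as the last step left them, time stands still between calls to the robot, and variables do not carry over. Pictures are saved under pics/ and viewed, at most 10 in all, crops included, and the job is handed in when it is done.

Besides the shell and the picture viewer there is one more tool, called as name(argument=value, ...), one argument or row to a line, values as JSON. apply_moves: Moves the arm, as the interface text tells. Its arguments: {"type":"object","properties":{"steps":{"type":"string"}},"required":["steps"]}

```bash
mkdir -p pics
cat > h.py <<'E'
import numpy as np, cv2
from workcell import status, optics, job, nets, r
def snap(c,n):
    d=optics.get_image(c); cv2.imwrite(f'pics/{n}.png',d['frame']); return d
E
python3 - <<'E'
from h import *
s=status.get_obs(); print(s['time'],s['tool_pos'],s['ee_rot'],s['contact_force'],s['finger_gap'],r.grip_depth)
for c in ['scene','side','wrist']:
    d=snap(c,c+'0'); print(c,d['fx'],d['cx'],d['cy'],np.round(np.linalg.inv(d['camera_from_world']),3).tolist())
    for l in ['box_a','tray']:
        for f in ('look_for','pinpoint'):
            print(c,l,f,[(np.round(q['point'],3).tolist(),round(q['p'],2)) for q in getattr(nets,f)(c,l)])
cv2.imwrite('pics/all.png',cv2.resize(np.hstack([cv2.imread(f'pics/{c}0.png') for c in ['scene','wrist']]),(800,300)))
E
```

```text
0.0 [6.49381713e-01 4.79978614e-06 2.30044594e-01] [-2.22032287e+00 -2.22028979e+00  2.14795985e-03] [ 0.68262799 -0.32089142  0.16648044] 0.9999863967692522 0.0187
scene 459.5584276215049 258.3604035966598 195.2231670838079 [[0.703, -0.453, 0.548, 1.062], [0.711, 0.427, -0.559, -0.54], [0.019, 0.783, 0.622, 0.679], [0.0, 0.0, 0.0, 1.0]]
scene box_a look_for [([0.496, -0.11, 0.052], 0.75), ([0.568, -0.317, 0.059], 0.61), ([0.466, 0.312, 0.029], 0.6)]
scene box_a pinpoint [([0.547, -0.309, -0.0], 0.97), ([0.471, 0.327, 0.001], 0.88), ([0.483, -0.1, -0.0], 0.82)]
scene tray look_for [([0.527, 0.122, 0.006], 0.82)]
scene tray pinpoint [([0.52, 0.126, -0.004], 0.68)]
side 391.4773251066667 254.23326494367842 195.89042463394733 [[0.998, 0.044, -0.053, 0.47], [-0.069, 0.571, -0.818, -0.807], [-0.006, 0.82, 0.572, 0.633], [0.0, 0.0, 0.0, 1.0]]
side box_a look_for [([0.544, -0.334, 0.064], 0.82), ([0.47, 0.308, 0.045], 0.76), ([0.483, -0.115, 0.05], 0.58)]
side box_a pinpoint [([0.486, -0.098, 0.001], 0.95), ([0.545, -0.313, 0.004], 0.91), ([0.469, 0.321, -0.001], 0.61)]
side tray look_for [([0.529, 0.127, 0.012], 0.65)]
side tray pinpoint [([0.528, 0.127, 0.003], 0.55)]
wrist 308.07492636939725 250.18166203314073 201.38369157264376 [[1.0, 0.0, -0.0, 0.65], [0.0, 0.949, 0.316, 0.081], [0.0, -0.316, 0.949, 0.374], [0.0, 0.0, 0.0, 1.0]]
wrist box_a look_for [([0.494, -0.091, 0.061], 0.86), ([0.544, -0.285, 0.016], 0.65)]
wrist box_a pinpoint [([0.546, -0.308, 0.001], 0.64), ([0.482, -0.098, -0.002], 0.63)]
wrist tray look_for [([0.518, 0.113, 0.005], 0.74)]
wrist tray pinpoint [([0.519, 0.128, -0.0], 0.66)]
```

View pics/all.png

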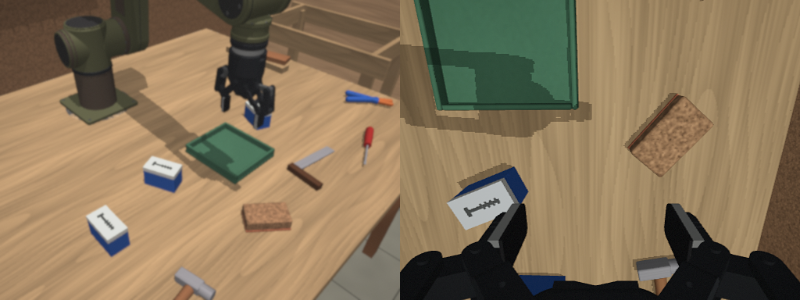

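The scene shows two boxes left of the tray (at about 163,172 and 108,230 in the half-scale view) and one behind the gripper (258,113). The nets agree with this. Next I'll get the yaws from the white lids.

```bash
cat >> h.py <<'E'
def back(d,uv,z):
    T=np.linalg.inv(d['camera_from_world']); uv=np.asarray(uv,float).reshape(-1,2)
    v=np.c_[(uv[:,0]-d['cx'])/d['fx'],-(uv[:,1]-d['cy'])/d['fy'],-np.ones(len(uv))]@T[:3,:3].T
    return (T[:3,3]+v*((z-T[2,3])/v[:,2])[:,None])[:,:2]
def rects(d,mask,z,amin=80):
    for c in cv2.findContours(cv2.morphologyEx(mask,cv2.MORPH_CLOSE,np.ones((7,7))),cv2.RETR_EXTERNAL,cv2.CHAIN_APPROX_NONE)[0]:
        if cv2.contourArea(c)<amin: continue
        (x,y),(w,h),a=cv2.minAreaRect((back(d,c,z)*1000).astype(np.float32))
        if w<h: w,h,a=h,w,a-90
        a=(a+90)%180-90
        if w<250 and h>30: print('  ctr',round(x),round(y),'size',round(w),round(h),'yaw',round(a,1))
def white(d):
    s=cv2.cvtColor(d['frame'],cv2.COLOR_BGR2HSV); return cv2.inRange(s,(0,0,120),(180,45,255))
def green(d):
    s=cv2.cvtColor(d['frame'],cv2.COLOR_BGR2HSV); return cv2.inRange(s,(60,70,30),(90,255,255))
E
python3 - <<'E'
from h import *
for c in ['scene','side','wrist']:
    d=optics.get_image(c); print(c); rects(d,white(d),.06); print(' green'); rects(d,green(d),.03,800)
E
```

```text
scene
  ctr 554 -317 size 110 63 yaw -1.9
  ctr 495 -117 size 98 93 yaw 22.5
 green
  ctr 535 112 size 207 191 yaw 0.3
side
  ctr 545 -311 size 91 52 yaw -1.9
  ctr 483 -99 size 92 54 yaw 24.2
  ctr 468 325 size 91 55 yaw -21.9
 green
  ctr 523 106 size 206 194 yaw -89.5
wrist
  ctr 483 -99 size 92 51 yaw 22.6
 green
  ctr 525 105 size 200 134 yaw 0.0
```

View pics/side0.png

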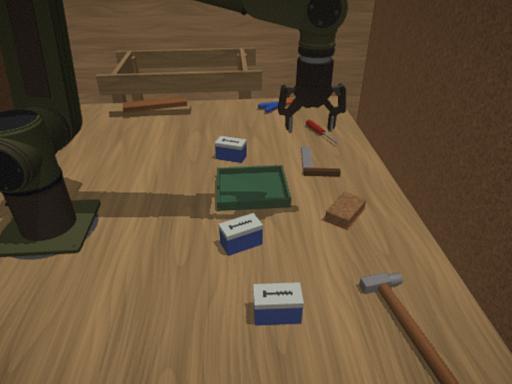

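The side view shows all three boxes, with lids at about (241,228), (278,297) and (231,145), and the tray at (252,187), nearly axis-aligned. I'll start with the middle box.

apply_moves(
  steps="-20 -33 12 0 0 0 85; -20 -33 12 0 0 0 85; -20 -33 12 0 0 0 85; -20 -33 12 0 0 0 85; -20 -33 12 0 0 0 85",
)

```text
time: 1.4
tool_pos: [0.4837, -0.1006, 0.1709]
ee_rot: [2.221, 2.222, 0.0]
contact_force: [-0.4, -1.2, -0.1]
finger_gap: 0.995
finger_force: 0.0
```

apply_moves(
  steps="0 0 0 0 0 0.146 75; 0 0 0 0 0 0.146 75; 0 0 0 0 0 0.146 75; 0 0 0 0 0 0.146 75; 0 0 0 0 0 0.146 75",
)

```text
time: 1.9
tool_pos: [0.485, -0.1001, 0.1715]
ee_rot: [2.872, 1.273, 0.0]
contact_force: [-0.3, -0.2, 0.2]
finger_gap: 0.873
finger_force: 0.0
```

apply_moves(
  steps="0 0 0 0 0 0.146 75; 0 0 0 0 0 0.146 75; 0 0 0 0 0 0.146 75; 0 0 0 0 0 0 75; 0 0 0 0 0 0 75",
)

```text
time: 2.4
tool_pos: [0.485, -0.1, 0.1714]
ee_rot: [3.077, 0.633, 0.0]
contact_force: [0.4, 0.2, -0.3]
finger_gap: 0.877
finger_force: 0.0
```

```bash
cat >> h.py <<'E'
from scipy.spatial.transform import Rotation as Ro
def to(x,y,z,yaw):
    s=status.get_obs(); R=Ro.from_rotvec(s['ee_rot']).as_matrix(); p=np.array(s['tool_pos'])
    a=np.degrees(np.arctan2(R[1,1],R[0,1])); e=(yaw-90-a+180)%360-180   # finger line angle; tool z is down
    print('t',round(s['time'],2),'tcp',np.round(p*1000,1),'fing',round(a,1),'tilt',np.round(R[:2,2],3),'F',np.round(s['contact_force'],2),'gap',round(s['finger_gap'],3),'ff',np.round(s['finger_force'],1))
    print('q',np.round(s['joint_positions'],2),'move mm',np.round(R.T@(np.array([x,y,z])-p*1000),1),'turn',round(-np.radians(e),3))
E
python3 - <<'E'
from h import *
to(483,-99,20,23)
d=snap('wrist','w1'); rects(d,white(d),.06); rects(d,green(d),.03,800)
E
```

```text
t 2.4 tcp [ 485.  -100.   171.4] fing -66.8 tilt [ 0. -0.] F [ 0.37  0.21 -0.26] gap 0.877 ff 0.0
q [-0.31 -0.18  2.05 -0.    1.27  0.85] move mm [ -1.5  -1.8 151.4] turn 0.004
  ctr 545 -312 size 91 53 yaw -1.6
  ctr 484 -99 size 91 52 yaw 23.0
  ctr 512 86 size 174 118 yaw 0.7
```

View pics/w1.png

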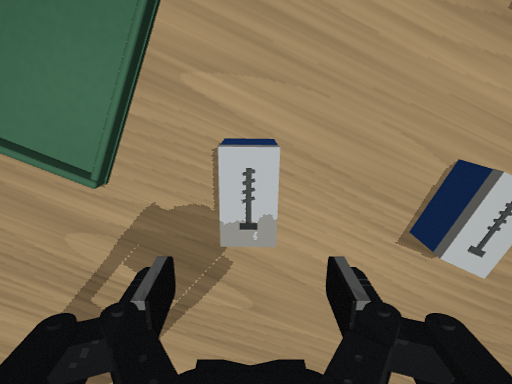

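The wrist view has box 1's lid at (249,195), square to the fingers and centred between them. I'll go down, grip and lift.

apply_moves(
  steps="-1 -1.5 35 0 0 0 75; 0 0 35 0 0 0 75; 0 0 35 0 0 0 75; 0 0 30 0 0 0 75; 0 0 16 0 0 0 75",
)

```text
time: 2.95
tool_pos: [0.4815, -0.0984, 0.0173]
ee_rot: [-3.075, -0.631, 0.006]
contact_force: [0.2, -0.2, -0.2]
finger_gap: 0.88
finger_force: 0.0
```

apply_moves(
  steps="0 0 0 0 0 0 40; 0 0 0 0 0 0 40; 0 0 0 0 0 0 40; 0 0 0 0 0 0 40; 0 0 0 0 0 0 40",
)

```text
time: 3.45
tool_pos: [0.4841, -0.0992, 0.0212]
ee_rot: [3.077, 0.629, 0.002]
contact_force: [-0.2, -0.3, -1.7]
finger_gap: 0.575
finger_force: 62.1
```

```bash
python3 -c "
from h import *
to(483,-99,20,23)"
```

```text
t 3.45 tcp [484.1 -99.2  21.2] fing -66.9 tilt [ 0.002 -0.001] F [-0.19 -0.32 -1.66] gap 0.575 ff 62.1
q [-0.31  0.02  2.15  0.    0.97  0.86] move mm [-0.9 -0.6  1.2] turn 0.002
```

apply_moves(
  steps="0 0 -6 0 0 0 40; 0 0 -12 0 0 0 40; 0 0 -12 0 0 0 40; 0 0 0 0 0 0 40; 0 0 0 0 0 0 40",
)

```text
time: 3.95
tool_pos: [0.4841, -0.0992, 0.0513]
ee_rot: [3.077, 0.628, 0.003]
contact_force: [-0.2, 0.7, -1.4]
finger_gap: 0.58
finger_force: 62.1
```

apply_moves(
  steps="0 0 0 0 0 0 40; 0 0 0 0 0 0 40; 0 0 0 0 0 0 40; 0 0 0 0 0 0 40; 0 0 0 0 0 0 40",
)

```text
time: 4.45
tool_pos: [0.4834, -0.099, 0.0501]
ee_rot: [-3.078, -0.628, 0.001]
contact_force: [0.8, 0.2, -1.1]
finger_gap: 0.576
finger_force: 62.1
```

Run:
```python
from h import *
to(483,-99,20,23)
d=snap('side','s2'); rects(d,white(d),.09)
for i in range(4): print(np.round(status.get_obs()['contact_force'],2)); optics.get_image('side')
cv2.imwrite('pics/s2c.png',cv2.resize(d['frame'][120:340,170:340],None,fx=2,fy=2))
```

```text
t 4.45 tcp [483.4 -99.   50.1] fing -66.9 tilt [-0.  0.] F [ 0.79  0.18 -1.12] gap 0.576 ff 62.1
q [-0.31 -0.03  2.14  0.    1.03  0.86] move mm [-0.3 -0.1 30.1] turn 0.001
  ctr 541 -337 size 86 50 yaw -1.6
  ctr 461 -111 size 52 41 yaw -69.1
[ 0.01 -0.25 -0.65]
[ 0.   -0.48 -1.73]
[ 0.71  0.62 -1.11]
[ 0.86 -0.11  0.1 ]
```

View pics/s2c.png

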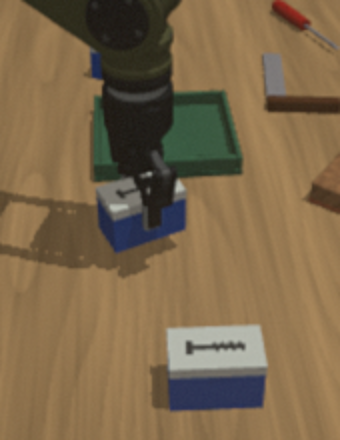

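Box 1 hangs clear of the bench in the crop (at about 140,210) and weighs about 1 N, so it is light. I'll set it back straight down and go to box 2.

apply_moves(
  steps="0 0 12 0 0 0 40; 0 0 12 0 0 0 40; 0 0 4 0 0 0 40; 0 0 1.5 0 0 0 40; 0 0 0.5 0 0 0 40",
)

```text
time: 5.2
tool_pos: [0.4828, -0.0989, 0.0204]
ee_rot: [-3.077, -0.628, 0.004]
contact_force: [-7.6, 2.0, 10.4]
finger_gap: 0.578
finger_force: 63.1
```

apply_moves(
  steps="0 0 0 0 0 0 40; 0 0 0 0 0 0 40; 0 0 0 0 0 0 75; 0 0 0 0 0 0 75; 0 0 0 0 0 0 75",
)

```text
time: 5.7
tool_pos: [0.4834, -0.099, 0.02]
ee_rot: [-3.078, -0.628, 0.0]
contact_force: [0.3, 0.1, -0.6]
finger_gap: 0.88
finger_force: 0.0
```

apply_moves(
  steps="0 0 0 0 0 0 75; 0 0 -30 0 0 0 75; 0 0 -40 0 0 0 75; 0 0 -40 0 0 0 75; 0 0 -30 0 0 0 75",
)

```text
time: 6.2
tool_pos: [0.4842, -0.0993, 0.163]
ee_rot: [3.077, 0.628, 0.004]
contact_force: [1.0, 0.2, 0.5]
finger_gap: 0.876
finger_force: 0.0
```

Run:
```python
from h import *
d=snap('wrist','w3'); rects(d,white(d),.06)
to(545,-311,160,-1.7)
```

```text
ctr 544 -312 size 88 53 yaw -1.6
  ctr 483 -99 size 90 52 yaw 22.9
t 6.25 tcp [ 487.  -100.1  168.5] fing -66.9 tilt [ 0.011 -0.003] F [ 2.2  -0.77  2.27] gap 0.882 ff 0.0
q [-0.31 -0.18  2.06  0.    1.25  0.86] move mm [-29.4 216.7   9.8] turn 0.433
```

apply_moves(
  steps="-5.4 44 0 0 0 0 75; -5.4 44 0 0 0 0 75; -5.4 44 0 0 0 0 75; -5.4 44 0 0 0 0 75; -5.4 44 0 0 0 0 75",
)

```text
time: 6.75
tool_pos: [0.5451, -0.3137, 0.1598]
ee_rot: [-3.078, -0.628, 0.0]
contact_force: [1.2, 0.3, 0.0]
finger_gap: 0.874
finger_force: 0.0
```

apply_moves(
  steps="0 0 0 0 0 0.144 75; 0 0 0 0 0 0.144 75; 0 0 0 0 0 0.144 75; 0 0 0 0 0 0 75; 0 0 0 0 0 0 75",
)

```text
time: 7.25
tool_pos: [0.5448, -0.3119, 0.1599]
ee_rot: [-3.141, 0.041, 0.001]
contact_force: [-0.9, 0.2, 0.3]
finger_gap: 0.878
finger_force: 0.0
```

Run:
```python
from h import *
d=snap('wrist','w4'); rects(d,white(d),.06)
to(545,-311,20,-1.7)
```

```text
ctr 483 -97 size 92 54 yaw 22.6
  ctr 545 -311 size 91 51 yaw -1.6
t 7.3 tcp [ 544.8 -311.9  160. ] fing -91.5 tilt [-0.  0.] F [ 0.98 -0.5  -0.22] gap 0.877 ff 0.0
q [-0.61  0.13  1.77  0.    1.25  0.99] move mm [  0.2  -0.9 140. ] turn 0.003
```

apply_moves(
  steps="0 -1 35 0 0 0 75; 0 0 35 0 0 0 75; 0 0 35 0 0 0 75; 0 0 25 0 0 0 75; 0 0 10 0 0 0 75",
)

```text
time: 7.8
tool_pos: [0.543, -0.3095, 0.0168]
ee_rot: [-3.138, 0.043, 0.007]
contact_force: [-0.6, -1.0, -0.8]
finger_gap: 0.879
finger_force: 0.0
```

apply_moves(
  steps="0 0 0 0 0 0 40; 0 0 0 0 0 0 40; 0 0 0 0 0 0 40; 0 0 0 0 0 0 40; 0 0 0 0 0 0 40",
)

```text
time: 8.3
tool_pos: [0.5456, -0.3115, 0.0216]
ee_rot: [3.14, -0.046, 0.003]
contact_force: [0.9, -1.0, 1.9]
finger_gap: 0.576
finger_force: 62.5
```

apply_moves(
  steps="0 0 -6 0 0 0 40; 0 0 -12 0 0 0 40; 0 0 -12 0 0 0 40; 0 0 0 0 0 0 40; 0 0 0 0 0 0 40",
)

```text
time: 8.8
tool_pos: [0.5454, -0.3114, 0.0514]
ee_rot: [3.14, -0.046, 0.002]
contact_force: [-0.3, 0.4, -1.1]
finger_gap: 0.572
finger_force: 62.3
```

apply_moves(
  steps="0 0 0 0 0 0 40; 0 0 0 0 0 0 40; 0 0 0 0 0 0 40; 0 0 0 0 0 0 40; 0 0 0 0 0 0 40",
)

```text
time: 9.3
tool_pos: [0.5448, -0.311, 0.0501]
ee_rot: [-3.141, 0.046, 0.001]
contact_force: [-0.7, -0.0, -1.4]
finger_gap: 0.579
finger_force: 62.3
```

Run:
```python
from h import *
to(545,-311,20,-1.7)
F=[]
for i in range(5): F.append(status.get_obs()['contact_force'][2]); d=optics.get_image('side')
print(np.round(F,2)); rects(d,white(d),.09)
```

```text
t 9.3 tcp [ 544.8 -311.    50.1] fing -91.7 tilt [-0.  0.] F [-0.71 -0.05 -1.4 ] gap 0.579 ff 62.3
q [-0.6   0.25  1.83  0.    1.06  1.  ] move mm [ 0.2  0.  30.1] turn 0.0
[-1.4  -1.79 -1.47 -2.08 -1.99]
  ctr 519 -316 size 55 41 yaw 85.8
  ctr 483 -140 size 89 58 yaw 23.1
```

Box 2 reads about 1.7 N, which is also light. I'll set it back and go to box 3.

apply_moves(
  steps="0 0 12 0 0 0 40; 0 0 12 0 0 0 40; 0 0 4 0 0 0 40; 0 0 1.5 0 0 0 40; 0 0 0.5 0 0 0 40",
)

```text
time: 10.05
tool_pos: [0.5445, -0.3108, 0.0215]
ee_rot: [-3.14, 0.046, 0.003]
contact_force: [-6.1, 3.4, 12.3]
finger_gap: 0.581
finger_force: 64.0
```

apply_moves(
  steps="0 0 0 0 0 0 40; 0 0 0 0 0 0 40; 0 0 0 0 0 0 75; 0 0 0 0 0 0 75; 0 0 0 0 0 0 75",
)

```text
time: 10.55
tool_pos: [0.5446, -0.3108, 0.0196]
ee_rot: [-3.141, 0.046, 0.001]
contact_force: [-0.1, 0.7, -1.0]
finger_gap: 0.878
finger_force: 0.0
```

apply_moves(
  steps="0 0 0 0 0 0 75; 0 0 -30 0 0 0 75; 0 0 -40 0 0 0 75; 0 0 -40 0 0 0 75; 0 0 -30 0 0 0 75",
)

```text
time: 11.05
tool_pos: [0.5455, -0.3114, 0.1631]
ee_rot: [3.14, -0.046, 0.003]
contact_force: [0.5, 0.5, 0.1]
finger_gap: 0.878
finger_force: 0.0
```

Run:
```python
from h import *
d=snap('wrist','w5'); rects(d,white(d),.06)
to(469,324,160,-22)
```

```text
ctr 483 -97 size 92 54 yaw 22.7
  ctr 544 -311 size 91 51 yaw -1.6
t 11.1 tcp [ 548.  -313.   169.1] fing -91.7 tilt [ 0.009 -0.006] F [ 1.9  -1.91  4.14] gap 0.882 ff 0.0
q [-0.6   0.12  1.76  0.    1.25  1.  ] move mm [ -97.5 -634.5    4.3] turn 0.355
```

apply_moves(
  steps="-6.8 -45.2 0 0 0 0 75; -6.8 -45.2 0 0 0 0 75; -6.8 -45.2 0 0 0 0 75; -6.8 -45.2 0 0 0 0 75; -6.8 -45.2 0 0 0 0 75",
)

```text
time: 11.6
tool_pos: [0.5169, -0.0825, 0.1599]
ee_rot: [-3.141, 0.047, 0.0]
contact_force: [0.7, -0.3, -0.3]
finger_gap: 0.878
finger_force: 0.0
```

apply_moves(
  steps="-6.8 -45.2 0 0 0 0 75; -6.8 -45.2 0 0 0 0 75; -6.8 -45.2 0 0 0 0 75; -6.8 -45.2 0 0 0 0 75; -6.8 -45.2 0 0 0 0 75",
)

```text
time: 12.1
tool_pos: [0.4895, 0.1445, 0.1601]
ee_rot: [-3.141, 0.046, -0.0]
contact_force: [0.6, -0.6, -0.3]
finger_gap: 0.881
finger_force: 0.0
```

apply_moves(
  steps="-6.8 -45.2 0 0 0 0 75; -6.8 -45.2 0 0 0 0 75; -6.8 -45.2 0 0 0 0 75; -6.8 -45.2 0 0 0 0 75; 0 0 0 0 0 0.118 75",
)

```text
time: 12.6
tool_pos: [0.467, 0.3287, 0.1601]
ee_rot: [-3.132, 0.227, 0.0]
contact_force: [0.1, -1.3, -0.0]
finger_gap: 0.88
finger_force: 0.0
```

apply_moves(
  steps="0 0 0 0 0 0.118 75; 0 0 0 0 0 0.118 75; 0 0 0 0 0 0 75; 0 0 0 0 0 0 75",
)

```text
time: 13.0
tool_pos: [0.4681, 0.3242, 0.16]
ee_rot: [3.085, -0.595, -0.0]
contact_force: [0.3, -0.3, 0.3]
finger_gap: 0.88
finger_force: 0.0
```

Run:
```python
from h import *
d=snap('wrist','w6'); rects(d,white(d),.06)
to(469,324,20,-22)
```

```text
ctr 468 328 size 91 52 yaw -21.8
t 13.05 tcp [468.2 324.2 160.1] fing -111.8 tilt [-0. -0.] F [-0.07  0.55  0.42] gap 0.88 ff 0.0
q [0.51 0.   1.9  0.   1.24 2.46] move mm [  0.8  -0.2 140.1] turn 0.003
```

View pics/w6.png

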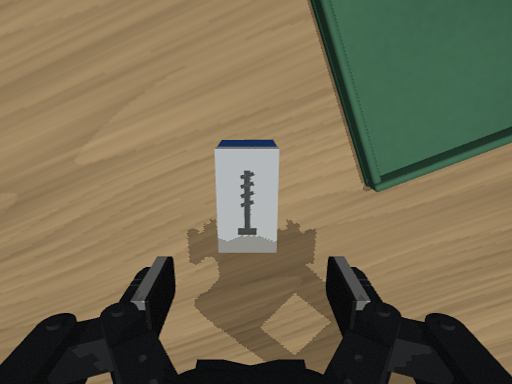

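Box 3's lid is at (247,200), square to the fingers and about 3 mm off. I'll correct that, grip and lift.

apply_moves(
  steps="-1 -3 35 0 0 0 75; 0 0 35 0 0 0 75; 0 0 35 0 0 0 75; 0 0 25 0 0 0 75; 0 0 10 0 0 0 75",
)

```text
time: 13.55
tool_pos: [0.4664, 0.3261, 0.017]
ee_rot: [3.081, -0.596, -0.007]
contact_force: [0.4, -0.2, 0.0]
finger_gap: 0.884
finger_force: 0.0
```

apply_moves(
  steps="0 0 0 0 0 0 40; 0 0 0 0 0 0 40; 0 0 0 0 0 0 40; 0 0 0 0 0 0 40; 0 0 0 0 0 0 40",
)

```text
time: 14.05
tool_pos: [0.4692, 0.3278, 0.0216]
ee_rot: [-3.083, 0.598, -0.003]
contact_force: [1.0, 0.0, 0.7]
finger_gap: 0.578
finger_force: 64.1
```

apply_moves(
  steps="0 0 -6 0 0 0 40; 0 0 -12 0 0 0 40; 0 0 -12 0 0 0 40; 0 0 0 0 0 0 40; 0 0 0 0 0 0 40",
)

```text
time: 14.55
tool_pos: [0.4688, 0.3277, 0.0511]
ee_rot: [-3.083, 0.598, -0.002]
contact_force: [0.2, 0.1, -7.1]
finger_gap: 0.574
finger_force: 63.8
```

apply_moves(
  steps="0 0 0 0 0 0 40; 0 0 0 0 0 0 40; 0 0 0 0 0 0 40; 0 0 0 0 0 0 40; 0 0 0 0 0 0 40",
)

```text
time: 15.05
tool_pos: [0.4684, 0.3274, 0.0501]
ee_rot: [3.084, -0.598, -0.0]
contact_force: [-0.7, 0.3, -6.5]
finger_gap: 0.581
finger_force: 63.8
```

Run:
```python
from h import *
to(523,127,130,0)
F=[]
for i in range(5): F.append(status.get_obs()['contact_force'][2]); d=optics.get_image('side')
print(np.round(F,2))
```

```text
t 15.05 tcp [468.4 327.4  50.1] fing -112.0 tilt [-0. -0.] F [-0.67  0.3  -6.53] gap 0.581 ff 63.8
q [ 0.52  0.14  1.96 -0.    1.04  2.47] move mm [125.6 165.4 -79.9] turn -0.383
[-6.53 -7.07 -6.91 -6.36 -6.63]
```

Box 3 reads about 6.7 N, so it is the full one. I'll carry it to the tray.

apply_moves(
  steps="0 0 -15 0 0 0 40; 0 0 -25 0 0 0 40; 0 0 -25 0 0 0 40; 0 0 -15 0 0 0 40; 8 10 0 0 0 0 40",
)

```text
time: 15.8
tool_pos: [0.4741, 0.3169, 0.1346]
ee_rot: [-3.079, 0.595, -0.009]
contact_force: [-0.0, 0.2, -6.7]
finger_gap: 0.583
finger_force: 64.5
```

apply_moves(
  steps="17 22 0 0 0 0 40; 20 27 0 0 0 0 40; 20 27 0 0 0 0 40; 20 27 0 0 0 0 40; 20 27 0 0 0 0 40",
)

```text
time: 16.3
tool_pos: [0.5126, 0.156, 0.1288]
ee_rot: [3.083, -0.598, -0.003]
contact_force: [0.9, 0.2, -6.3]
finger_gap: 0.575
finger_force: 64.3
```

apply_moves(
  steps="13 17 0 0 0 0 40; 7.6 8.4 0 0 0 0 40; 0 0 0 0 0 -0.096 40; 0 0 0 0 0 -0.096 40; 0 0 0 0 0 -0.096 40",
)

```text
time: 16.8
tool_pos: [0.5224, 0.1268, 0.1293]
ee_rot: [3.138, -0.143, -0.003]
contact_force: [-0.3, -0.0, -7.1]
finger_gap: 0.579
finger_force: 64.4
```

apply_moves(
  steps="0 0 0 0 0 -0.096 40; 0 0 0 0 0 0 40; 0 0 0 0 0 0 40; 0 0 0 0 0 0 40",
)

```text
time: 17.2
tool_pos: [0.5228, 0.1271, 0.1299]
ee_rot: [3.142, -0.0, -0.001]
contact_force: [-0.2, -0.3, -7.0]
finger_gap: 0.578
finger_force: 64.4
```

Run:
```python
from h import *
to(523,127,28,0)
d=snap('side','s7')
cv2.imwrite('pics/s7c.png',cv2.resize(d['frame'][60:340,130:370],None,fx=2,fy=2))
```

```text
t 17.2 tcp [522.8 127.1 129.9] fing -90.0 tilt [-0.001 -0.   ] F [-0.2  -0.28 -7.03] gap 0.578 ff 64.4
q [ 0.14 -0.04  1.99  0.    1.19  1.71] move mm [3.000e-01 1.000e-01 1.019e+02] turn -0.0
```

View pics/s7c.png

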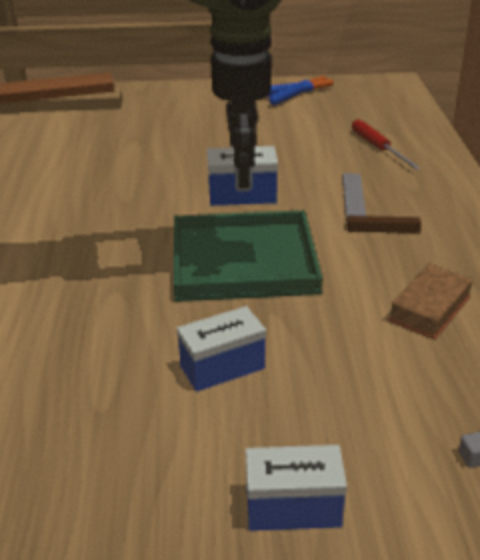

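The box is held level above the tray at crop (242,175), with the tray at (245,255). The light boxes stand where they did. Next I'll lower it.

apply_moves(
  steps="0 0 15 0 0 0 40; 0 0 25 0 0 0 40; 0 0 25 0 0 0 40; 0 0 18 0 0 0 40; 0 0 8 0 0 0 40",
)

```text
time: 17.75
tool_pos: [0.5207, 0.1268, 0.0358]
ee_rot: [3.141, 0.001, -0.009]
contact_force: [-0.3, 0.0, -7.4]
finger_gap: 0.578
finger_force: 64.2
```

apply_moves(
  steps="0 0 4 0 0 0 40; 0 0 3 0 0 0 40; 0 0 2 0 0 0 40; 0 0 1 0 0 0 40; 0 0 1 0 0 0 40",
)

```text
time: 18.25
tool_pos: [0.5238, 0.1272, 0.0295]
ee_rot: [-3.141, -0.001, -0.002]
contact_force: [-3.1, 0.2, 1.7]
finger_gap: 0.572
finger_force: 65.4
```

apply_moves(
  steps="0 0 0 0 0 0 40; 0 0 0 0 0 0 40",
)

```text
time: 18.45
tool_pos: [0.5238, 0.1272, 0.0295]
ee_rot: [-3.141, -0.001, -0.002]
contact_force: [-2.8, 0.3, 1.0]
finger_gap: 0.576
finger_force: 65.0
```

Contact on the floor is gentle. I'll release and retreat.

apply_moves(
  steps="0 0 0 0 0 0 75; 0 0 0 0 0 0 75; 0 0 0 0 0 0 75; 0 0 0 0 0 0 75; 0 0 -20 0 0 0 75",
)

```text
time: 18.95
tool_pos: [0.5208, 0.1267, 0.0458]
ee_rot: [3.141, 0.001, -0.009]
contact_force: [-0.1, -0.1, -0.3]
finger_gap: 0.877
finger_force: 0.0
```

apply_moves(
  steps="0 0 -30 0 0 0 75; 0 0 -40 0 0 0 75; 0 0 -40 0 0 0 75; 0 0 -20 0 0 0 75; 0 0 0 0 0 0 75",
)

```text
time: 19.45
tool_pos: [0.5257, 0.1275, 0.1831]
ee_rot: [-3.14, -0.001, -0.014]
contact_force: [0.5, 0.2, 0.1]
finger_gap: 0.878
finger_force: 0.0
```

Run:
```python
from h import *
to(523,127,28,0)
d=snap('wrist','w8'); rects(d,white(d),.068)
e=snap('side','s8'); rects(e,white(e),.06)
cv2.imwrite('pics/fin.png',cv2.resize(np.hstack([d['frame'],e['frame']]),(800,300)))
```

```text
t 19.45 tcp [525.7 127.5 183.1] fing -90.0 tilt [0.009 0.001] F [0.49 0.23 0.13] gap 0.878 ff 0.0
q [ 0.14 -0.09  1.95  0.    1.27  1.71] move mm [ -4.    0.7 155.1] turn 0.001
  ctr 488 -92 size 93 50 yaw 22.5
  ctr 524 128 size 91 52 yaw 0.2
  ctr 544 -311 size 91 52 yaw -1.6
  ctr 483 -99 size 92 52 yaw 22.5
  ctr 525 140 size 90 54 yaw 0.4
```

View pics/fin.png

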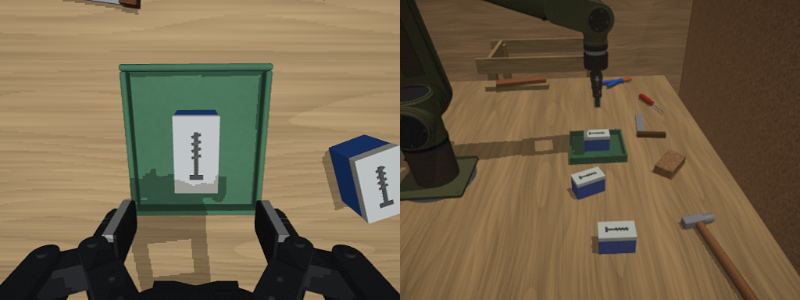

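The heavy box sits flat in the middle of the tray (left view, 196,152). Both light boxes stand at their original places (right view, 588,180 and 617,235).

```bash
python3 -c "
from workcell import job
print(job.sign_off())"
```

```text
the job is handed in; nothing more can be done
None
```

The full box, about 0.68 kg and the one that stood at x 0.47, y 0.33 m, is flat in the green tray; the two light boxes were lifted and set back within about 1 mm of where they stood, and the job is handed in at about 19.5 s.

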